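Index a swivel vice to its next notch

ROBOT

A 7-joint arm with a two-finger parallel gripper is mounted at the origin on the work surface. World frame = base frame: x ahead of the robot, y to its left, z up, the work surface at z = 0. Lengths are in mm, angles in rad, forces in N, time in s.
With the tool pointing down it reaches from about 400 to 875 mm from the base axis. Payload 4.4 kg.
Tool frame: the origin (TCP) lies between the finger pads; the fingertips stand ctrl.tcp_to_tips ahead of it and the grasp point (between the pads) lies 8 mm behind it (ctrl.tcp_to_tips is the distance from the TCP to the fingertips, in mm); z points along the fingers, y is the direction in which the jaws open and shut (so a half turn about z gives the same grasp; the last joint's range is limited). The gripper opens to 85 mm and grips with 20 to 120 N. Pads are 22 mm wide; open, the fingers measure 114 mm over their backs; the gripper's body (76 mm by 85 mm) begins 54 mm behind the grasp point. The pads swing forward as they close: fully open they stand 13 mm farther back than shut.
Start: joints at [-1.219, 0.628, 0.038, 1.517, -0.027, 0.996, -0.02], TCP at [263.716, 594.114, 220.713] pointing down, gripper open.
Joint ranges: [-3.06, 3.06], [-0.37, 2.12], [-1.25, 1.32], [0.18, 2.47], [-1.1, 4.24], [0.23, 1.98], [-2.94, 2.94]. Speed limits (rad/s): [2.57, 2.57, 3.14, 3.14, 3.14, 3.14, 3.14].

INTERFACE

Orientations are given as [roll, pitch, yaw] about the fixed x, y, z axes, in that order (R = Rz(yaw) Ry(pitch) Rx(roll)).
In Python, from cell import ctrl gives the robot as it stands.
- The arm moves only by the tool send_rows, never from a script. Its argument "rows" is a list of rows, each an object of numbers: "x", "y", "z": the shift along the world's x, y, z in cm; "roll": the turn about the world's z in degrees; "claw": the closure, from 0 (fully open) to 1 (shut). A call has 1 to 5 rows; each row is the pose to reach, as a shift and turn from the pose commanded when the call began; what a row does not reach only later rows make up. A row lasts 1/12 s, in which the tool goes at most 41.7 mm and 7.16 degrees, less where a joint would pass 70% of its speed; a pose out of reach is approached as far as the arm can. A call with a gripper value outside its range is refused whole. The fingers move at their own pace and stop on an object; the grip force is fixed at half the most. Time passes only in rows, so rows that repeat a pose let the fingers close. It gives the time, the measured TCP pose, the force and the opening at its end, in the units of the state.
- ctrl.read_state(): the state, without advancing time (a new reading comes with each control period).
- ctrl.get_image(name): name is "side" or "top" or "wrist"; returns (picture, depth): 384x512x3 uint8, blue, green, red; 384x512 float32, mm along the optical axis (not along the pixel's ray), 0 where there is no reading.
- ctrl.get_calibration(name): a dict with "intrinsics" (3x3 intrinsics, pixels), "T" (4x4, takes a point from camera to world coordinates). Camera axes: x right, y down, z forward; pixel columns grow to the right and rows downward; lengths in mm; the calibration is good to about 2 mm. A picture is of the moment at which its call begins: read the wrist's pose just before it. get_calibration takes no time and is no camera call; for the wrist camera it gives the pose at the moment of the call.
- ctrl.finish_job(): hands the job in, once; it reports no verdict.
Trained networks look in the newest picture that a camera, given by its name, has taken for a name from the list of things; names that differ only in an ending like _2 or _b are one class to them, and where a whole thing is asked for, a point or a joint stands for the part that bears it (a point fixed in the world has none). Each returns a list of dicts, best first, with "confidence" (0 to 1); they miss things now and then, are a little off and sometimes report something else, mostly with a low value. They report only what shows in the picture. A call takes as long as a camera call.
- ctrl.recognise(camera, query): "uv" ([column, row] in pixels, amid what is visible of it).
- ctrl.regions_of(camera, query): "region" (384x512 bool, what is visible of it) and "uv" ([column, row] in pixels, amid what is visible of it).
- ctrl.place_of(camera, query): "uv" ([column, row] in pixels: a listed point, or the origin of a listed thing).
The state is a dict: "clock": time; "qpos": joint angles; "qd": joint speeds; "tau": joint torques, N m; "eef_pos": TCP position; "tool_rot": TCP orientation; "force": force on the tool from outside, world axes, zero at the start; "torque": the same for the moment, N m; "width": finger opening in mm.
Only numpy, scipy, OpenCV 4.12 (cv2) and the standard library are available. Lean on these libraries where they do the work, as an engineer would, in place of code of your own. Each camera call takes 0.05 s, during which the arm holds its last target. There are 200 camera calls.

TASK

Swing the small swivel vice on to its next notch, counter-clockwise seen from above: pull its spring index ring up until the pin is clear, turn the vice by the ring, and let the pin drop fully home in the first notch of the dark segment clamped on the base, not the second one, then let go. The segment is clamped wherever the last user wanted it, so feel for the notch, do not force or ram the pin against the steel, and leave the other things on the bench where they are.

Things in the scene. Friction and masses are not known exactly. Their poses are not given: they have to be found in the camera images.
- swivel_base: round blue base of the vice, 270 mm across, 20 mm high, bolted down. Origin: on the vertical swivel axis at bench level; z up; its -x points to the starting notch, 110 mm from the axis. On its rim, 97 to 125 mm from the axis, stands a steel rail whose level top is 34 mm above the bench, unbroken but for 13 mm wide notches.
- start_notch (a point): middle of the starting notch's mouth, at the rail's top. From here the rail runs counter-clockwise onto a dark segment, clamped elsewhere each time: its first notch (the goal) lies 0.70 to 1.05 rad round from this one, its second 0.50 rad farther. Those two are not listed: see them, or feel for them.
- vice_head (a joint): turn of the vice head (blue plate with arm and a low vice, up to 110 mm above the bench, an aluminium block clamped in it) about the vertical axis, rad: 0 at the starting notch, growing counter-clockwise from above, stop at 1.66. It takes about 2 N at the ring to turn, some 3.5 N with the pin riding on the rail, and stays where it is left.
- index_pin (a joint): lift of the spring index pin, m: 0 = home in a notch, 0.008 = on top of the rail, 0.016 = upper stop. Spring and weight pull it down with 6.5 N at 0, 10 N at 0.012. Its rounded nose is 10 mm wide along the turn, 1.5 mm play each side in a notch. Let go over the rail it rides on it, and springs down by itself on reaching a notch.
- ring_center (a point): centre of the steel pull ring on the index pin, 110 mm from the swivel axis, 88 mm above the bench when home. The ring stands upright in the plane through the axis: 36 mm across, 8 mm thick along the turn, hole 20 mm. From 22 mm below is a housing 26 mm wide on a 40 mm wide arm. It turns with the head and does not swivel by itself.
- spanner: loose steel spanner lying flat just to the right of the vice; a bystander
- screwdriver: loose screwdriver lying to the left of the vice; a bystander
- hammer: loose hammer lying to the right of the vice; a bystander
- pot: open steel pot, 80 mm wide, 90 mm tall, standing beside the vice; a bystander
- oil_can: closed tin, 64 mm wide, 110 mm tall, standing beside the vice; a bystander
- bearing: steel bearing ring, 52 mm wide, 15 mm thick, lying flat on the bench; a bystander
- offcut: wooden offcut 70 x 40 x 25 mm lying on the bench; a bystander

How it is judged:
By the outcome, as a careful person would: the job done as asked, in the order asked, and still so for the second after the job is handed in, with the robot touching nothing.
It also fails if it takes over 54 s, if anything falls off the work surface, if the arm or the gripper's body presses on something with over 40 N, if the wrist force passes 120 N, or if a joint passes its speed limit or range.

## Working session

There is one attempt and no reset: what is moved stays moved. The work goes in short steps, Python scripts to look and compute and a tool call to move; the robot and the scene stay as the last step left them, time stands still between calls to the robot, and variables do not carry over. Pictures are saved under pics/ and viewed, on a budget of 10 in all, crops included, one or two more only if the job needs it, and the job is handed in when it is done.

Besides the shell and the picture viewer there is one more tool, called after "Call:" as name([rows], argument=value, ...), one row to a line, values as JSON. send_rows: Moves the arm, as the interface text tells. Its arguments: {"type":"object","properties":{"rows":{"type":"array"}},"required":["rows"]}

```bash
mkdir -p pics
cat > h.py <<'E'
import numpy as np, cv2
from cell import ctrl
def w(cam,uv,d,cal=None):
    c=cal or ctrl.get_calibration(cam); K=np.array(c["intrinsics"]);T=np.array(c["T"])
    p=np.array([(uv[0]-K[0,2])/K[0,0]*d,(uv[1]-K[1,2])/K[1,1]*d,d,1]); return (T@p)[:3]
def atz(cam,uv,z):
    a=w(cam,uv,0);b=w(cam,uv,1000);t=(z-a[2])/(b[2]-a[2]);return a+t*(b-a)
E
python3 - <<'E'
from h import *
s=ctrl.read_state();print(s, ctrl.tcp_to_tips)
for c in ("top","side"):
    im,d=ctrl.get_image(c);cv2.imwrite(f"pics/{c}0.png",im);np.save(f"pics/{c}0d.npy",d)
    for q,z in (("ring_center",88),("start_notch",34),("swivel_base",0)):
        for r in ctrl.place_of(c,q)[:2]:
            print(c,q,r["confidence"],r["uv"],atz(c,r["uv"],z).round(1))
E
```

```text
{'clock': 0.0, 'qpos': array([-1.21878791,  0.62934891,  0.03846254,  1.51837287, -0.02699397,
        0.99631616, -0.02001201]), 'qd': array([ 5.87286764e-04, -7.40034574e-05,  7.17606948e-04,  1.06532609e-03,
        1.27948489e-03,  1.53875299e-04,  4.21438127e-04]), 'tau': array([ 9.30568058e-04, -5.63389993e+01,  1.22667264e+00, -1.93449247e+01,
        1.10585382e-02,  1.05439566e-02, -1.01873854e-05]), 'eef_pos': array([263.46416631, 593.49466485, 219.7861449 ]), 'tool_rot': array([-3.13966645e+00,  4.30271326e-05,  2.72375878e+00]), 'force': array([ 0.11590309, -0.79206425, -0.42747009]), 'torque': array([-0.04727389, -0.00082995, -0.01398697]), 'width': 85.44537094714063} 11.0
top ring_center 0.38 [237.0, 203.5] [473.8  32.4  88. ]
top start_notch 0.84 [237.3, 201.0] [489.6  33.6  34. ]
side ring_center 0.59 [230.1, 193.3] [474.1  34.3  88. ]
side start_notch 0.65 [233.9, 203.1] [494.6  46.8  34. ]
side start_notch 0.29 [158.6, 156.7] [439.8 390.3  34. ]
```

View pics/top0.png

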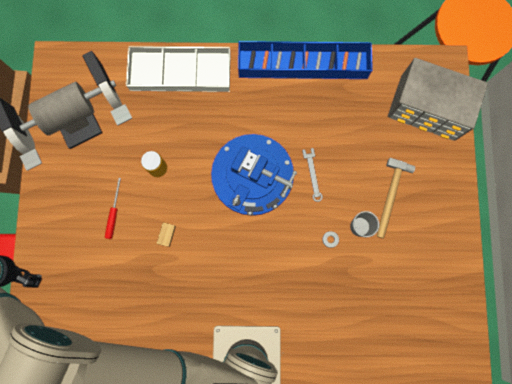

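View pics/side0.png

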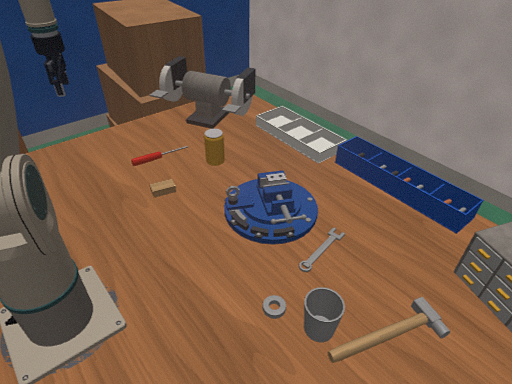

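The top view shows the vice at about (252,175) and its ring at about (237,202). Counter-clockwise goes along the near rim to the right. The spanner is at (313,175), pot at (365,224) and bearing at (331,240). The side view agrees, with the ring at (232,193).

Run:
```python
from h import *
a=cv2.imread("pics/top0.png")[125:225,200:310];b=cv2.imread("pics/side0.png")[165:250,210:330]
a=cv2.resize(a,(550,500)[:2],interpolation=cv2.INTER_CUBIC)[:, :400]if 0 else cv2.resize(a,(400,364),interpolation=cv2.INTER_CUBIC)
b=cv2.resize(b,(400,283),interpolation=cv2.INTER_CUBIC);b=cv2.copyMakeBorder(b,0,81,0,0,cv2.BORDER_CONSTANT)
cv2.imwrite("pics/crop.png",np.hstack([a,b]))
for c in ("top","side"):
    ctrl.get_image(c)
    for q in ("swivel_base",):
        for f in (ctrl.place_of,ctrl.recognise):
            for r in f(c,q)[:2]: print(c,f.__name__,r["confidence"],r["uv"],atz(c,r["uv"],0).round(1))
    T=np.array(ctrl.get_calibration(c)["T"]);print(T.round(2))
im,d=ctrl.get_image("top")
# blue disc
hsv=cv2.cvtColor(im,cv2.COLOR_BGR2HSV);m=cv2.inRange(hsv,(100,150,60),(125,255,255));m[:120]=0;m[230:]=0;m[:,:200]=0;m[:,310:]=0
m=cv2.morphologyEx(m,cv2.MORPH_OPEN,np.ones((3,3)))
cs=max(cv2.findContours(m,0,1)[0],key=cv2.contourArea);h=cv2.convexHull(cs)
P=np.array([atz("top",p[0],15)[:2] for p in h]);(cx,cy),r=cv2.minEnclosingCircle(P.astype(np.float32));print("disc",cx,cy,r, cv2.fitEllipse(P.astype(np.float32)))
```

```text
top call 0.76 [237.9, 149.4] [668.   35.7   0. ]
[[ 1.00000e-02 -9.80000e-01  1.80000e-01  2.65470e+02]
 [-1.00000e+00 -1.00000e-02  0.00000e+00 -2.27400e+01]
 [ 0.00000e+00 -1.80000e-01 -9.80000e-01  1.53051e+03]
 [ 0.00000e+00  0.00000e+00  0.00000e+00  1.00000e+00]]
side call 0.78 [269.6, 208.3] [585.9  -4.3   0. ]
side call 0.53 [275.7, 309.3] [ 374.5 -268.7    0. ]
side call 0.63 [281.5, 219.6] [580.7 -61.8   0. ]
[[ 7.7000e-01 -3.9000e-01  5.0000e-01  3.4950e+01]
 [-6.3000e-01 -5.0000e-01  5.9000e-01 -5.9611e+02]
 [ 2.0000e-02 -7.7000e-01 -6.3000e-01  7.1077e+02]
 [ 0.0000e+00  0.0000e+00  0.0000e+00  1.0000e+00]]
disc 582.80078125 -11.806859970092773 132.85394287109375 ((582.8985595703125, -12.10275936126709), (263.760986328125, 264.92913818359375), 97.08768463134766)
```

View pics/crop.png

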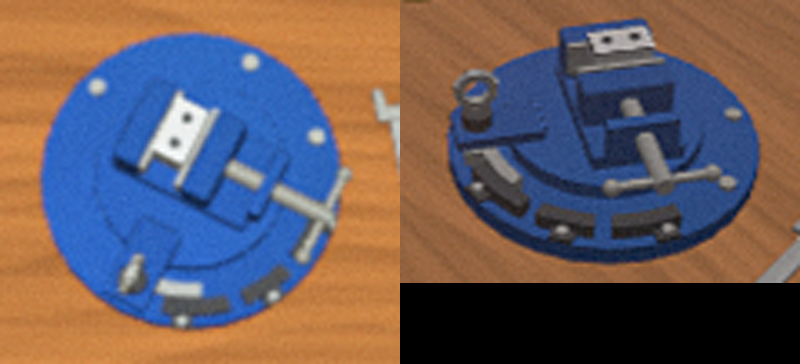

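Call:
send_rows([
  {"x": 1.4, "y": -3.7, "z": 0.6, "claw": 0},
  {"x": 2.8, "y": -7.4, "z": 1.2, "claw": 0},
  {"x": 4.2, "y": -11.1, "z": 1.8, "claw": 0},
  {"x": 5.6, "y": -14.8, "z": 2.4, "claw": 0},
  {"x": 7, "y": -18.5, "z": 3, "claw": 0},
])

```text
$.rows[0]: bad value
```

Call:
send_rows([
  {"x": 1.4, "y": -3.7, "claw": 0},
  {"x": 2.8, "y": -7.4, "claw": 0},
  {"x": 4.2, "y": -11.1, "claw": 0},
  {"x": 5.6, "y": -14.8, "claw": 0},
  {"x": 7, "y": -18.5, "claw": 0},
])

```text
$.rows[0]: bad value
```

Call:
send_rows([
  {"x": 1.4, "y": -3.7, "z": 0.6, "roll": 0, "claw": 0.0},
  {"x": 2.8, "y": -7.4, "z": 1.2, "roll": 0, "claw": 0.0},
  {"x": 4.2, "y": -11.1, "z": 1.8, "roll": 0, "claw": 0.0},
  {"x": 5.6, "y": -14.8, "z": 2.4, "roll": 0, "claw": 0.0},
  {"x": 7, "y": -18.5, "z": 3, "roll": 0, "claw": 0.0},
])

```text
clock: 1.17
eef_pos: [334.1, 407.4, 251.1]
tool_rot: [3.141, 0.0, 2.724]
force: [0.1, 1.1, 0.5]
width: 85.6
```

Call:
send_rows([
  {"x": 1.4, "y": -3.7, "z": 0, "roll": 0, "claw": 0},
  {"x": 2.8, "y": -7.4, "z": 0, "roll": 0, "claw": 0},
  {"x": 4.2, "y": -11.1, "z": 0, "roll": 0, "claw": 0},
  {"x": 5.6, "y": -14.8, "z": 0, "roll": 0, "claw": 0},
  {"x": 7, "y": -18.5, "z": 0, "roll": 0, "claw": 0},
])

```text
clock: 1.58
eef_pos: [404.1, 222.4, 251.1]
tool_rot: [3.141, 0.0, 2.724]
force: [0.7, 1.0, -0.2]
width: 85.3
```

Call:
send_rows([
  {"x": 1.4, "y": -3.7, "z": 0, "roll": 0, "claw": 0},
  {"x": 2.8, "y": -7.4, "z": 0, "roll": 0, "claw": 0},
  {"x": 4.2, "y": -11.1, "z": 0, "roll": 0, "claw": 0},
  {"x": 5.6, "y": -14.8, "z": 0, "roll": 0, "claw": 0},
  {"x": 7, "y": -18.5, "z": 0, "roll": 0, "claw": 0},
])

```text
clock: 2.0
eef_pos: [474.2, 37.3, 251.1]
tool_rot: [3.141, 0.001, 2.724]
force: [1.1, 0.6, 0.0]
width: 85.7
```

Run:
```python
from h import *
s=ctrl.read_state();print(s["clock"],s["eef_pos"],s["tool_rot"],s["qpos"])
c="wrist";cal=ctrl.get_calibration(c)
im,d=ctrl.get_image(c);np.save("pics/w1d.npy",d);cv2.imwrite("pics/w1.png",im)
cal["d"]=d;np.save("pics/w1cal.npy",cal,allow_pickle=True);print(cal["T"])
for q,z in (("ring_center",88),("start_notch",34),("swivel_base",0)):
    for r in ctrl.place_of(c,q)[:2]: print(q,r["confidence"],r["uv"],atz(c,r["uv"],z).round(1))
```

```text
2.0 [474.20252776  37.27296385 251.11760796] [3.14094274e+00 6.88332908e-04 2.72388790e+00] [-0.24695835  0.34334816  0.14693257  1.95151218 -0.06591991  0.85030752
  1.08808332]
[[ 4.04433803e-01  8.82259988e-01  2.40936946e-01  4.12130850e+02]
 [ 9.14566091e-01 -3.90570335e-01 -1.04993707e-01  6.43279586e+01]
 [ 1.47107751e-03  2.62815765e-01 -9.64844915e-01  4.04142232e+02]
 [ 0.00000000e+00  0.00000000e+00  0.00000000e+00  1.00000000e+00]]
ring_center 0.62 [255.0, 181.3] [484.3  29.6  88. ]
swivel_base 0.48 [28.8, 180.1] [ 373.7 -252.6    0. ]
```

View pics/w1.png

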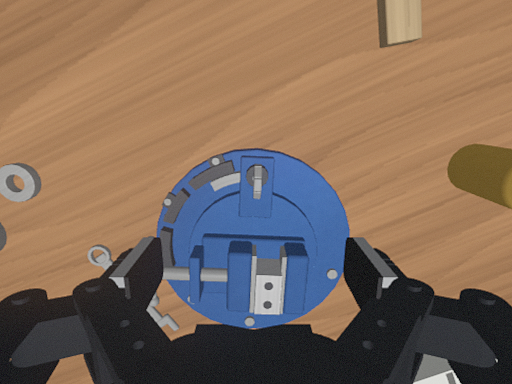

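The wrist view shows the ring edge-on at (257,181), a first gap in the dark segment near (186,190) and a second near (168,221). I'll measure these with depth.

Run:
```python
from h import *
c="wrist";cal=np.load("pics/w1cal.npy",allow_pickle=True).item();d=cal["d"];im=cv2.imread("pics/w1.png")
K=np.array(cal["intrinsics"]);T=np.array(cal["T"])
v,u=np.mgrid[0:384,0:512];P=np.stack([(u-K[0,2])/K[0,0]*d,(v-K[1,2])/K[1,1]*d,d],-1)@T[:3,:3].T+T[:3,3]
P[d==0]=np.nan
# base disc by blue mask at z 12..30
hsv=cv2.cvtColor(im,cv2.COLOR_BGR2HSV);m=(cv2.inRange(hsv,(100,130,40),(125,255,255))>0)&(P[...,2]>5)&(P[...,2]<28)
h=cv2.convexHull(np.argwhere(m)[:,::-1].astype(np.int32))[:,0]
H=P[h[:,1],h[:,0]];print(H.round(0).tolist())
A=np.c_[2*H[:,:2],np.ones(len(H))];s=np.linalg.lstsq(A,(H[:,:2]**2).sum(1),rcond=None)[0];print("c",s[:2],np.sqrt(s[2]+s[:2]@s[:2]))
cx,cy=s[:2]
r=(P[...,2]>72)&(np.hypot(P[...,0]-480,P[...,1]-30)<40);Q=P[r];print("ring",len(Q),Q.min(0),Q.max(0),np.median(Q,0))
rr=np.hypot(P[...,0]-cx,P[...,1]-cy);az=np.degrees(np.arctan2(P[...,1]-cy,P[...,0]-cx))%360
for a in range(150,262,2):
    q=(abs(az-a)<1)&(rr>90)&(rr<130)
    print(a,[(int(np.nanmedian(P[...,2][q&(abs(rr-R)<2.5)])) if (q&(abs(rr-R)<2.5)).any() else -1) for R in range(90,130,5)],end=" ")
    k=q&(abs(rr-110)<6);print(im[k].mean(0).round() if k.any() else "")
b=cv2.resize(im[140:260,150:290],(700,600),interpolation=cv2.INTER_CUBIC);cv2.imwrite("pics/w1c.png",b)
```

```text
[[620.0, 116.0, 19.0], [667.0, 90.0, 20.0], [680.0, 78.0, 19.0], [686.0, 72.0, 18.0], [691.0, 64.0, 19.0], [699.0, 52.0, 18.0], [703.0, 44.0, 18.0], [709.0, 22.0, 19.0], [711.0, 17.0, 19.0], [712.0, 4.0, 19.0], [713.0, -11.0, 20.0], [714.0, -16.0, 18.0], [712.0, -27.0, 20.0], [709.0, -43.0, 19.0], [705.0, -58.0, 19.0], [696.0, -77.0, 20.0], [681.0, -96.0, 20.0], [679.0, -102.0, 17.0], [664.0, -113.0, 20.0], [652.0, -124.0, 17.0], [643.0, -128.0, 18.0], [638.0, -130.0, 19.0], [626.0, -134.0, 20.0], [609.0, -139.0, 21.0], [589.0, -142.0, 20.0], [583.0, -142.0, 20.0], [580.0, -142.0, 20.0], [514.0, -124.0, 19.0], [509.0, -121.0, 19.0], [496.0, -112.0, 20.0], [480.0, -96.0, 20.0], [464.0, -73.0, 18.0], [461.0, -68.0, 20.0], [450.0, -40.0, 19.0], [450.0, -35.0, 18.0], [448.0, -20.0, 18.0], [448.0, -16.0, 21.0], [448.0, 7.0, 19.0], [450.0, 19.0, 18.0], [457.0, 42.0, 17.0], [462.0, 52.0, 16.0], [471.0, 66.0, 16.0], [475.0, 72.0, 18.0], [478.0, 77.0, 16.0], [493.0, 91.0, 16.0], [495.0, 93.0, 17.0], [501.0, 98.0, 17.0], [505.0, 100.0, 18.0], [515.0, 106.0, 18.0], [521.0, 109.0, 17.0], [529.0,
[... 2638 characters left out ...]
36 [20, 19, 19, 19, 20, 33, 33, 33] [120.  90.  76.]
238 [19, 19, 20, 19, 19, 33, 33, 33] [118.  90.  76.]
240 [19, 19, 19, 19, 20, 33, 33, 32] [116.  90.  77.]
242 [19, 19, 19, 19, 22, 33, 33, 32] [114.  88.  74.]
244 [19, 19, 19, 19, 19, 33, 33, 33] [116.  88.  75.]
246 [73, 46, 73, 74, 23, 33, 33, -1] [109.  89.  80.]
248 [77, 78, 78, 78, 21, 33, 33, -1] [120. 100.  90.]
250 [80, 81, 81, 81, 21, 33, 33, -1] [119. 102.  94.]
252 [51, 81, 80, 81, 21, 33, 33, 33] [126. 104.  92.]
254 [80, 50, 20, 19, 21, 34, 33, 33] [111.  85.  73.]
256 [78, 19, 19, 18, 20, 33, 33, 33] [112.  85.  71.]
258 [20, 19, 20, 19, 20, 28, -1, -1] [119.  84.  65.]
260 [-1, 19, 19, 19, 18, 19, -1, -1] [145.  94.  66.]
```

View pics/w1c.png

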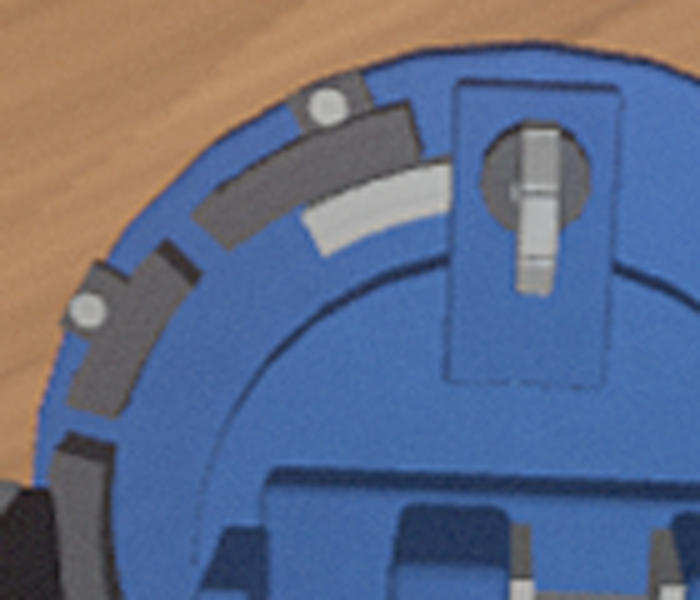

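The crop confirms it: the ring is at azimuth 154°, the first gap is at about 199–204° and the second at about 230°. Next I'll fit the ring itself.

```bash
cat >> h.py <<'E'
def cloud(cal):
    d=cal["d"];K=np.array(cal["intrinsics"]);T=np.array(cal["T"])
    v,u=np.mgrid[0:384,0:512];P=np.stack([(u-K[0,2])/K[0,0]*d,(v-K[1,2])/K[1,1]*d,d],-1)@T[:3,:3].T+T[:3,3]
    P[d==0]=np.nan;return P
def fitring(P,xy):
    Q=P[(P[...,2]>80)&(P[...,2]<112)&(np.hypot(P[...,0]-xy[0],P[...,1]-xy[1])<30)]
    (cx,cy),(a,b),_=cv2.minAreaRect(Q[:,:2].astype(np.float32));m=Q[:,:2].mean(0);U=np.linalg.svd(Q[:,:2]-m,full_matrices=False)[2][0]
    print("ring n",len(Q),"rect",(cx,cy),(a,b),"mean",m,"dir",np.degrees(np.arctan2(U[1],U[0]))%180,"ztop",np.percentile(Q[:,2],98))
E
python3 - <<'E'
from h import *
P=cloud(np.load("pics/w1cal.npy",allow_pickle=True).item());fitring(P,(482,38))
for c in("top","side"):
    cal=ctrl.get_calibration(c);cal["d"]=np.load(f"pics/{c}0d.npy");fitring(cloud(cal),(482,38))
E
```

```text
ring n 269 rect (482.0909118652344, 38.085792541503906) (7.957322597503662, 35.876155853271484) mean [479.48616152  39.36468333] dir 153.45171183098333 ztop 106.99518034900517
ring n 34 rect (483.72430419921875, 35.83559799194336) (7.375819683074951, 35.23800277709961) mean [483.13915001  36.14550885] dir 153.44675779871815 ztop 109.11971512862819
ring n 76 rect (481.06719970703125, 35.567176818847656) (10.765257835388184, 32.99887466430664) mean [480.90961701  34.65816218] dir 152.49881198101676 ztop 107.49063874764983
```

Call:
send_rows([
  {"x": 0.4, "y": 0, "z": -3, "roll": -2.5, "claw": 0.4},
  {"x": 0.8, "y": 0.05, "z": -6, "roll": -2.5, "claw": 0.4},
  {"x": 0.8, "y": 0.05, "z": -8.5, "roll": -2.5, "claw": 0.4},
  {"x": 0.8, "y": 0.05, "z": -10, "roll": -2.5, "claw": 0.4},
  {"x": 0.8, "y": 0.05, "z": -10, "roll": -2.5, "claw": 0.4},
])

```text
clock: 2.62
eef_pos: [478.9, 41.5, 148.0]
tool_rot: [-3.139, -0.006, 2.683]
force: [-0.4, 0.1, 1.2]
width: 51.4
```

Run:
```python
from h import *
s=ctrl.read_state();print(s["clock"],s["eef_pos"],np.degrees(s["tool_rot"]),s["width"])
c="wrist";cal=ctrl.get_calibration(c)
im,d=ctrl.get_image(c);cv2.imwrite("pics/w2.png",im);cal["d"]=d;fitring(cloud(cal),(482,38))
```

```text
2.6167 [478.92563535  41.49236858 147.98324174] [-179.83694139   -0.34027579  153.74530658] 51.409377712657935
ring n 556 rect (481.4019470214844, 38.36457443237305) (7.347594261169434, 34.36745071411133) mean [478.30646306  40.03907559] dir 153.8358024014785 ztop 107.16226417179293
```

View pics/w2.png

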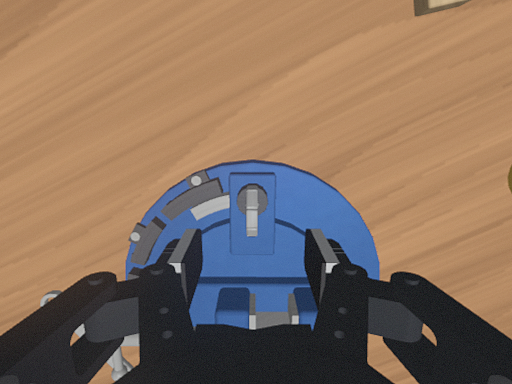

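The wrist view shows the ring at (252,210), centred between the pads at about 190 and 318. I'll let it settle and descend.

Call:
send_rows([
  {"x": 0, "y": 0, "z": 0, "roll": 0, "claw": 0.4},
  {"x": 0, "y": 0, "z": 0, "roll": 0, "claw": 0.4},
  {"x": 0, "y": 0, "z": -1.5, "roll": 0, "claw": 0.4},
  {"x": 0, "y": 0, "z": -2.5, "roll": 0, "claw": 0.4},
  {"x": 0, "y": 0, "z": -2.5, "roll": 0, "claw": 0.4},
])

```text
clock: 3.08
eef_pos: [481.4, 40.0, 125.6]
tool_rot: [-3.142, -0.001, 2.681]
force: [-1.3, 0.6, 0.3]
width: 51.3
```

Call:
send_rows([
  {"x": 0, "y": 0, "z": -1, "roll": 0, "claw": 0.4},
  {"x": 0, "y": 0, "z": -2, "roll": 0, "claw": 0.4},
  {"x": 0, "y": 0, "z": -3, "roll": 0, "claw": 0.4},
  {"x": 0, "y": 0, "z": -3.8, "roll": 0, "claw": 0.4},
  {"x": 0, "y": 0, "z": -3.8, "roll": 0, "claw": 0.4},
])

```text
clock: 3.5
eef_pos: [481.2, 39.7, 87.0]
tool_rot: [-3.141, -0.001, 2.68]
force: [0.1, -0.1, -0.6]
width: 51.2
```

Run:
```python
from h import *
s=ctrl.read_state();print(s["clock"],s["eef_pos"],np.degrees(s["tool_rot"]),s["width"],s["force"])
c="wrist";cal=ctrl.get_calibration(c)
im,d=ctrl.get_image(c);cv2.imwrite("pics/w3.png",im);cal["d"]=d;fitring(cloud(cal),(482,38));print(ctrl.read_state()["eef_pos"])
```

```text
3.5 [481.1510543   39.68109209  86.96349791] [-1.79958449e+02 -7.75439445e-02  1.53569242e+02] 51.15409038909334 [ 0.0884029  -0.14361874 -0.60239485]
ring n 1473 rect (481.3941955566406, 38.4278564453125) (53.33989334106445, 34.68232345581055) mean [477.56840908  40.4163312 ] dir 61.26297692706626 ztop 111.14750726842614
[481.42140269  39.65436163  87.47283519]
```

View pics/w3.png

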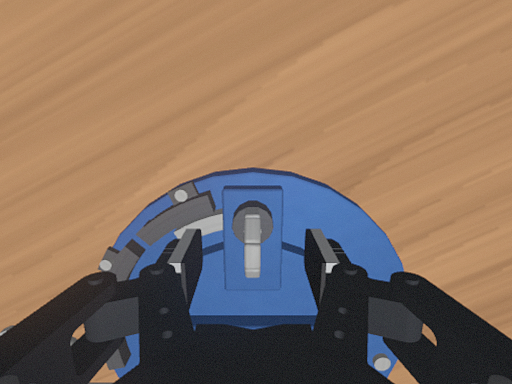

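The ring at u 253 is midway between the pads. Closing now.

Call:
send_rows([
  {"x": 0, "y": -0.05, "z": 0, "roll": 0, "claw": 0.7},
  {"x": 0, "y": -0.05, "z": 0, "roll": 0, "claw": 0.8},
  {"x": 0, "y": -0.05, "z": 0, "roll": 0, "claw": 0.85},
  {"x": 0, "y": -0.05, "z": 0, "roll": 0, "claw": 0.9},
  {"x": 0, "y": -0.05, "z": 0, "roll": 0, "claw": 1},
])

```text
clock: 3.97
eef_pos: [481.9, 39.1, 88.3]
tool_rot: [3.141, 0.001, 2.68]
force: [-1.6, 0.2, 4.0]
width: 5.4
```

Call:
send_rows([
  {"x": 0, "y": 0, "z": 0, "roll": 0, "claw": 1},
  {"x": 0, "y": 0, "z": 0, "roll": 0, "claw": 1},
  {"x": 0, "y": 0, "z": 0, "roll": 0, "claw": 1},
])

```text
clock: 4.22
eef_pos: [482.0, 39.0, 88.2]
tool_rot: [3.141, 0.001, 2.68]
force: [-0.3, -0.7, 5.8]
width: 5.6
```

Call:
send_rows([
  {"x": 0, "y": 0, "z": 0.3, "roll": 0, "claw": 1},
  {"x": 0, "y": 0, "z": 0.6, "roll": 0, "claw": 1},
  {"x": 0, "y": 0, "z": 0.9, "roll": 0, "claw": 1},
  {"x": 0, "y": 0, "z": 1.2, "roll": 0, "claw": 1},
  {"x": 0, "y": 0, "z": 1.2, "roll": 0, "claw": 1},
])

```text
clock: 4.63
eef_pos: [481.9, 39.1, 99.9]
tool_rot: [3.142, 0.0, 2.68]
force: [1.9, -0.3, -9.9]
width: 5.9
```

Run:
```python
from h import *
s=ctrl.read_state();print(s["clock"],s["eef_pos"],np.degrees(s["tool_rot"]),s["width"],s["force"])
a,_=ctrl.get_image("wrist")
b,_=ctrl.get_image("side")
b=cv2.resize(b[150:246,200:328],(400,300),interpolation=cv2.INTER_CUBIC);a=cv2.resize(a[140:340,120:386],(400,300))
cv2.imwrite("pics/w4.png",np.hstack([a,b]))
```

```text
4.6333 [481.89228381  39.05067241  99.91127849] [1.79995005e+02 2.11741085e-02 1.53558114e+02] 5.937826226689858 [ 1.91479727 -0.2853552  -9.94575001]
```

View pics/w4.png

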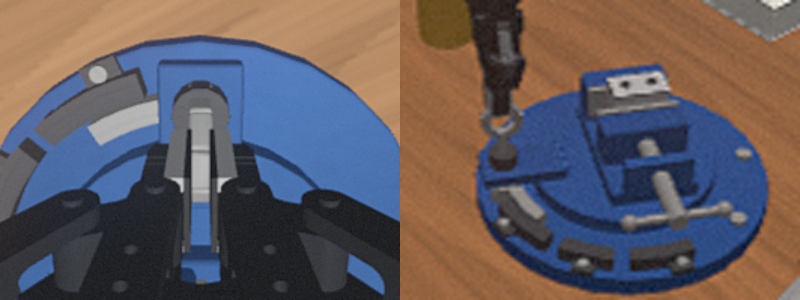

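The ring is held: the tool has risen 11.7 mm and the pull is -9.9 N, as expected for the spring. The side view shows the pin raised. Next, the arc waypoints.

Run:
```python
import numpy as np
v=np.array([-98.5,49.0])
R=lambda t:np.array([[np.cos(t),-np.sin(t)],[np.sin(t),np.cos(t)]])
f=lambda t:R(np.radians(t))@v
for base,ts in ((0,[3,6,10,14,18]),(18,[22,26,30,34,37]),(37,[39,41,42,43,43])):
    print(base,[(t-base,*((f(t)-f(base))/10).round(2)) for t in ts])
```

```text
0 [(3, np.float64(-0.24), np.float64(-0.52)), (6, np.float64(-0.46), np.float64(-1.06)), (10, np.float64(-0.7), np.float64(-1.78)), (14, np.float64(-0.89), np.float64(-2.53)), (18, np.float64(-1.03), np.float64(-3.28))]
18 [(4, np.float64(-0.09), np.float64(-0.76)), (8, np.float64(-0.12), np.float64(-1.53)), (12, np.float64(-0.1), np.float64(-2.3)), (16, np.float64(-0.02), np.float64(-3.06)), (19, np.float64(0.07), np.float64(-3.63))]
37 [(2, np.float64(0.08), np.float64(-0.38)), (4, np.float64(0.17), np.float64(-0.75)), (5, np.float64(0.22), np.float64(-0.93)), (6, np.float64(0.27), np.float64(-1.12)), (6, np.float64(0.27), np.float64(-1.12))]
```

Call:
send_rows([
  {"x": -0.24, "y": -0.52, "z": 0, "roll": 3, "claw": 1},
  {"x": -0.46, "y": -1.06, "z": 0, "roll": 6, "claw": 1},
  {"x": -0.7, "y": -1.78, "z": 0, "roll": 10, "claw": 1},
  {"x": -0.89, "y": -2.53, "z": 0, "roll": 14, "claw": 1},
  {"x": -1.03, "y": -3.28, "z": 0, "roll": 18, "claw": 1},
])

```text
clock: 5.15
eef_pos: [471.4, 6.5, 99.5]
tool_rot: [3.141, 0.0, 2.998]
force: [2.5, 0.9, -10.0]
width: 5.7
```

Call:
send_rows([
  {"x": -0.09, "y": -0.76, "z": 0, "roll": 4, "claw": 1},
  {"x": -0.12, "y": -1.53, "z": 0, "roll": 8, "claw": 1},
  {"x": -0.1, "y": -2.3, "z": 0, "roll": 12, "claw": 1},
  {"x": -0.02, "y": -3.06, "z": 0, "roll": 16, "claw": 1},
  {"x": 0.07, "y": -3.63, "z": 0, "roll": 19, "claw": 1},
])

```text
clock: 5.57
eef_pos: [471.7, -30.3, 99.5]
tool_rot: [3.141, -0.001, -2.955]
force: [2.3, 0.6, -9.2]
width: 5.6
```

Call:
send_rows([
  {"x": 0.08, "y": -0.38, "z": 0, "roll": 2, "claw": 1},
  {"x": 0.17, "y": -0.75, "z": 0, "roll": 4, "claw": 1},
  {"x": 0.22, "y": -0.93, "z": 0, "roll": 5, "claw": 1},
  {"x": 0.27, "y": -1.12, "z": 0, "roll": 6, "claw": 1},
  {"x": 0.27, "y": -1.12, "z": 0, "roll": 6, "claw": 1},
])

```text
clock: 5.98
eef_pos: [474.3, -41.6, 99.4]
tool_rot: [3.141, -0.001, -2.853]
force: [1.5, -1.1, -10.6]
width: 5.4
```

Run:
```python
from h import *
s=ctrl.read_state();print(s["clock"],s["eef_pos"],np.degrees(s["tool_rot"]),s["width"],s["force"],s["qpos"])
a,_=ctrl.get_image("wrist")
b,_=ctrl.get_image("side")
b=cv2.resize(b[150:246,200:328],(400,300),interpolation=cv2.INTER_CUBIC);a=cv2.resize(a[140:340,120:386],(400,300))
cv2.imwrite("pics/w5.png",np.hstack([a,b]))
```

```text
5.9833 [474.28588039 -41.62585703  99.44506253] [ 1.79992904e+02 -7.04178631e-02 -1.63451737e+02] 5.449267819198661 [  1.48530233  -1.08140625 -10.57941783] [ 0.11388529  0.5839503  -0.12344343  2.10108345  0.15223404  0.46593348
  1.734056  ]
```

View pics/w5.png

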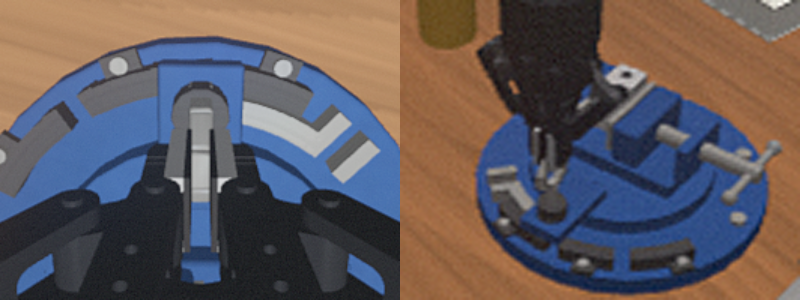

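The wrist view shows the first notch hidden under the arm, between the pieces with screws at (283,68) and (118,66). The second notch is at about (72,115). I'm at 43°, and the first should be near 47.7°. I'll ease the pin down to just above the rail, loosen the jaws around the ring, and push it gently along until it drops.

Call:
send_rows([
  {"x": 0, "y": 0, "z": -0.15, "roll": 0, "claw": 1},
  {"x": 0, "y": 0, "z": -0.25, "roll": 0, "claw": 1},
  {"x": 0, "y": 0, "z": -0.28, "roll": 0, "claw": 1},
  {"x": 0, "y": 0, "z": -0.28, "roll": 0, "claw": 1},
])

```text
clock: 6.42
eef_pos: [474.3, -41.6, 96.7]
tool_rot: [-3.141, -0.001, -2.853]
force: [-0.2, -2.8, -9.3]
width: 5.3
```

Call:
send_rows([
  {"x": 0, "y": 0, "z": 0, "roll": 0, "claw": 0.86},
  {"x": 0, "y": 0, "z": 0, "roll": 0, "claw": 0.86},
  {"x": 0, "y": 0, "z": 0, "roll": 0, "claw": 0.86},
  {"x": 0, "y": 0, "z": 0, "roll": 0, "claw": 0.86},
])

```text
clock: 6.75
eef_pos: [475.6, -40.6, 97.5]
tool_rot: [-3.141, 0.002, -2.852]
force: [-0.4, 1.2, 0.6]
width: 11.9
```

Run:
```python
import numpy as np
v=np.array([-98.5,49.0])
f=lambda t:np.array([[np.cos(np.radians(t)),-np.sin(np.radians(t))],[np.sin(np.radians(t)),np.cos(np.radians(t))]])@v
for base,ts in ((43,[43.5,44,44.5,45,45.5,46]),(45,[45.5,46,46.5,47]),(47,[47.5,48,48.5,49]),(49,[49.5,50,50.5,51])):
    print(base,[(t-base,*((f(t)-f(base))/10).round(2)) for t in ts])
```

```text
43 [(0.5, np.float64(0.03), np.float64(-0.09)), (1, np.float64(0.06), np.float64(-0.18)), (1.5, np.float64(0.09), np.float64(-0.27)), (2, np.float64(0.12), np.float64(-0.37)), (2.5, np.float64(0.15), np.float64(-0.46)), (3, np.float64(0.18), np.float64(-0.55))]
45 [(0.5, np.float64(0.03), np.float64(-0.09)), (1, np.float64(0.06), np.float64(-0.18)), (1.5, np.float64(0.1), np.float64(-0.27)), (2, np.float64(0.13), np.float64(-0.36))]
47 [(0.5, np.float64(0.03), np.float64(-0.09)), (1, np.float64(0.07), np.float64(-0.18)), (1.5, np.float64(0.1), np.float64(-0.27)), (2, np.float64(0.14), np.float64(-0.36))]
49 [(0.5, np.float64(0.04), np.float64(-0.09)), (1, np.float64(0.08), np.float64(-0.18)), (1.5, np.float64(0.11), np.float64(-0.26)), (2, np.float64(0.15), np.float64(-0.35))]
```

Call:
send_rows([
  {"x": 0.03, "y": -0.09, "z": 0, "roll": 0.5, "claw": 0.86},
  {"x": 0.06, "y": -0.18, "z": 0, "roll": 1, "claw": 0.86},
  {"x": 0.09, "y": -0.27, "z": 0, "roll": 1.5, "claw": 0.86},
  {"x": 0.12, "y": -0.37, "z": 0, "roll": 2, "claw": 0.86},
  {"x": 0.12, "y": -0.37, "z": 0, "roll": 2, "claw": 0.86},
])

```text
clock: 7.17
eef_pos: [475.9, -43.4, 97.0]
tool_rot: [3.14, 0.0, -2.816]
force: [-0.8, 3.8, 3.6]
width: 12.0
```

Call:
send_rows([
  {"x": 0.03, "y": -0.09, "z": 0, "roll": 0.5, "claw": 0.86},
  {"x": 0.06, "y": -0.18, "z": 0, "roll": 1, "claw": 0.86},
  {"x": 0.1, "y": -0.27, "z": 0, "roll": 1.5, "claw": 0.86},
  {"x": 0.13, "y": -0.36, "z": 0, "roll": 2, "claw": 0.86},
  {"x": 0.13, "y": -0.36, "z": 0, "roll": 2, "claw": 0.86},
])

```text
clock: 7.58
eef_pos: [477.2, -48.4, 96.8]
tool_rot: [3.141, -0.0, -2.782]
force: [0.2, 0.6, -0.2]
width: 11.9
```

Call:
send_rows([
  {"x": 0.03, "y": -0.09, "z": 0, "roll": 0.5, "claw": 0.86},
  {"x": 0.03, "y": -0.09, "z": 0, "roll": 0.5, "claw": 0.86},
  {"x": 0.07, "y": -0.18, "z": 0, "roll": 1, "claw": 0.86},
  {"x": 0.07, "y": -0.18, "z": 0, "roll": 1, "claw": 0.86},
])

```text
clock: 7.92
eef_pos: [478.3, -51.3, 97.0]
tool_rot: [-3.141, 0.0, -2.766]
force: [-0.1, -0.6, -0.6]
width: 12.0
```

```bash
cat >> h.py <<'E'
def ringinfo():
    s=ctrl.read_state();print(s["clock"],s["eef_pos"].round(2),np.degrees(s["tool_rot"][2]).round(2),s["force"].round(1),s["width"])
    cal=ctrl.get_calibration("wrist");im,d=ctrl.get_image("wrist");cal["d"]=d;P=cloud(cal);C=np.array([580.4,-9.9])
    X=P[...,:2]-C;r=np.hypot(X[...,0],X[...,1]);az=np.degrees(np.arctan2(X[...,1],X[...,0]))%360
    # outer part of ring, beyond the pads, bright steel
    b=im.min(2)>110;k=b&(r>90)&(r<132)&(P[...,2]>60)&(P[...,2]<125)&(abs(az-201)<9)
    print("n",k.sum(),"az",np.percentile(az[k],[2,25,50,75,98]).round(1),"z",np.percentile(P[...,2][k],[2,50,90,98]).round(1))
    for R in (105,110,115,120,125):
        q=k&(abs(r-R)<2.5)
        if q.sum()>3:print(R,q.sum(),np.median(az[q]).round(2),np.percentile(P[...,2][q],[10,50,95]).round(1))
    return im
E
python3 - <<'E'
from h import *
im=ringinfo();cv2.imwrite("pics/w6.png",cv2.resize(im[140:340,120:386],(665,500)))
E
```

```text
7.9167 [478.31 -51.28  96.98] -158.45 [-0.1 -0.6 -0.6] 12.038546595508251
n 865 az [196.6 199.1 200.1 201.  202.3] z [ 65.8 104.1 106.6 114.6]
105 101 200.23 [ 67.  106.1 107. ]
110 141 200.33 [ 74.9 106.  107.1]
115 141 200.1 [ 66.7 105.7 107.4]
120 173 199.92 [100.8 103.2 106.1]
125 195 199.72 [ 94.4  98.4 101.6]
```

View pics/w6.png

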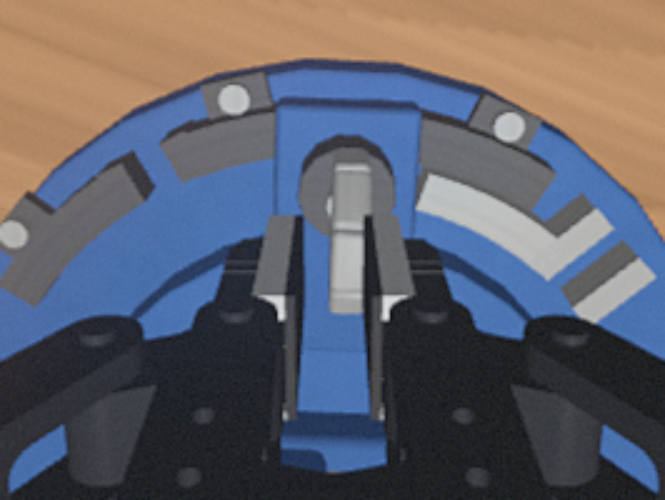

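The ring top now sits at z≈107 mm, the same as at home (on the rail it would be about 115). The azimuth is about 200°, so the pin seems to have dropped. A gentle nudge should confirm that it is locked.

Call:
send_rows([
  {"x": 0.03, "y": -0.09, "z": 0, "roll": 0, "claw": 0.86},
  {"x": 0.06, "y": -0.18, "z": 0, "roll": 0, "claw": 0.86},
  {"x": 0.06, "y": -0.18, "z": 0, "roll": 0, "claw": 0.86},
])

```text
clock: 8.22
eef_pos: [478.8, -52.6, 97.0]
tool_rot: [-3.141, 0.0, -2.766]
force: [-0.0, -0.3, 0.6]
width: 11.7
```

Call:
send_rows([
  {"x": 0.03, "y": -0.09, "z": 0, "roll": 0, "claw": 0.86},
  {"x": 0.06, "y": -0.18, "z": 0, "roll": 0, "claw": 0.86},
  {"x": 0.06, "y": -0.18, "z": 0, "roll": 0, "claw": 0.86},
])

```text
clock: 8.47
eef_pos: [479.3, -54.1, 96.9]
tool_rot: [-3.141, 0.0, -2.766]
force: [0.3, 0.2, -0.9]
width: 12.0
```

Run:
```python
from h import *
im=ringinfo()
```

```text
8.4667 [479.32 -54.15  96.93] -158.45 [ 0.3  0.2 -0.9] 11.95211121473209
n 661 az [196.8 199.8 200.6 201.3 202.5] z [ 65.7 102.2 106.5 115.7]
105 69 201.29 [ 77.  105.9 107. ]
110 84 201.32 [ 73.8 105.8 106.9]
115 84 200.86 [ 66.1 105.6 115.9]
120 168 200.35 [100.1 102.7 111.6]
125 187 199.87 [ 94.6  98.4 101.1]
```

Call:
send_rows([
  {"x": 0.04, "y": -0.09, "z": 0, "roll": 0, "claw": 0.86},
  {"x": 0.07, "y": -0.18, "z": 0, "roll": 0, "claw": 0.86},
  {"x": 0.07, "y": -0.18, "z": 0, "roll": 0, "claw": 0.86},
])

```text
clock: 8.77
eef_pos: [480.0, -55.9, 96.9]
tool_rot: [-3.141, -0.0, -2.766]
force: [0.6, -0.0, 0.3]
width: 11.9
```

Run:
```python
from h import *
im=ringinfo();cv2.imwrite("pics/w7.png",cv2.resize(im[140:340,120:386],(665,500)))
```

```text
8.7667 [480.02 -55.92  96.91] -158.45 [ 0.6 -0.   0.3] 11.918615342386206
n 550 az [196.  199.5 201.  201.6 202.6] z [ 65.5 100.3 106.2 115.9]
105 56 201.76 [ 65.7 104.8 106.7]
110 64 201.66 [ 65.8  78.3 107. ]
115 53 201.51 [ 65.7 104.7 116.8]
120 147 200.26 [100.5 102.6 114.2]
125 186 199.98 [ 94.4  98.  101.4]
```

View pics/w7.png

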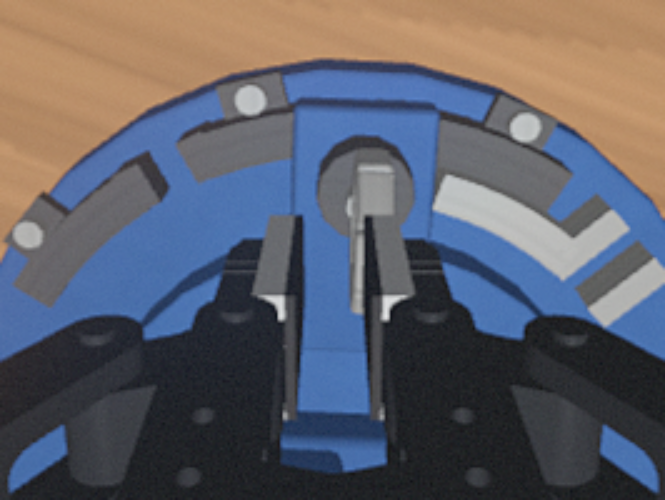

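The picture shows the ring still at azimuth ~200°, with the pad apparently overlapping it and no force. I'll check the real heights here before touching anything.

Run:
```python
from h import *
s=ctrl.read_state();cal=ctrl.get_calibration("wrist");im,d=ctrl.get_image("wrist");cal["d"]=d;P=cloud(cal)
e=s["eef_pos"];y=s["tool_rot"][2];ex=np.array([np.cos(y),np.sin(y)]);et=np.array([np.sin(y),-np.cos(y)])
print(e)
for v in (210,216,222,230,238,246,254,262):
    print(v,[(u,round(float((P[v,u,:2]-e[:2])@ex)),round(float((P[v,u,:2]-e[:2])@et)),round(float(P[v,u,2]))) for u in range(256,290,4)])
```

```text
[479.95733966 -55.8062007   96.89757622]
210 [(256, 5, 3, 66), (260, 7, 5, 74), (264, 15, 7, 97), (268, 15, 9, 98), (272, 15, 11, 97), (276, 15, 13, 96), (280, 4, 18, 65), (284, 4, 21, 63), (288, 0, 25, 51)]
216 [(256, 1, 3, 66), (260, 5, 5, 78), (264, 13, 7, 100), (268, 13, 9, 100), (272, 13, 11, 100), (276, 13, 13, 99), (280, 0, 18, 65), (284, 1, 21, 66), (288, -5, 25, 52)]
222 [(256, -4, 3, 66), (260, 1, 5, 78), (264, 11, 7, 102), (268, 10, 9, 102), (272, 11, 11, 103), (276, 10, 13, 101), (280, -3, 18, 67), (284, -4, 21, 66), (288, -9, 25, 53)]
230 [(256, -9, 3, 67), (260, -5, 5, 77), (264, 7, 6, 105), (268, 12, 8, 117), (272, 12, 10, 116), (276, 12, 12, 117), (280, -15, 20, 52), (284, -15, 23, 52), (288, -15, 25, 52)]
238 [(256, -21, 3, 51), (260, -8, 5, 82), (264, 3, 6, 107), (268, 12, 7, 127), (272, 12, 9, 127), (276, 12, 11, 126), (280, 12, 13, 127), (284, 8, 16, 117), (288, 9, 17, 118)]
246 [(256, -27, 3, 52), (260, -11, 5, 86), (264, -1, 7, 106), (268, 12, 7, 134), (272, 13, 9, 136), (276, 13, 10, 135), (280, 12, 12, 135), (284, 8, 15, 125), (288, 8, 16, 126)]Traceback (most recent call last):
  File "<stdin>", line 6, in <module>
ValueError: cannot convert float NaN to integer
```

Depth explains it. The fingertips really sit at z≈113, above the ring top at 107, so the pads are passing over a ring that has already dropped to its home height. I'll retract straight up, open and check with a clear view.

Call:
send_rows([
  {"x": 0, "y": 0, "z": 2, "roll": 0, "claw": 0.86},
  {"x": 0, "y": 0, "z": 5, "roll": 0, "claw": 0.8},
  {"x": 0, "y": 0, "z": 9, "roll": 0, "claw": 0.5},
  {"x": 0, "y": 0, "z": 13, "roll": 0, "claw": 0},
  {"x": 0, "y": 0, "z": 15.5, "roll": 0, "claw": 0},
])

```text
clock: 9.28
eef_pos: [481.1, -55.5, 255.5]
tool_rot: [-3.14, 0.004, -2.765]
force: [1.1, -0.2, 0.0]
width: 52.8
```

Call:
send_rows([
  {"x": 0, "y": 0, "z": 0, "roll": 0, "claw": 0},
  {"x": 0, "y": 0, "z": 0, "roll": 0, "claw": 0},
  {"x": 0, "y": 0, "z": 0, "roll": 0, "claw": 0},
])

```text
clock: 9.53
eef_pos: [479.2, -55.8, 251.4]
tool_rot: [3.141, -0.001, -2.765]
force: [0.6, 0.2, -0.7]
width: 85.2
```

Run:
```python
from h import *
s=ctrl.read_state();print(s["clock"],s["eef_pos"],s["force"],s["width"])
cal=ctrl.get_calibration("wrist");im,d=ctrl.get_image("wrist");cal["d"]=d;P=cloud(cal);fitring(P,(476,-46))
for c in("top","side"):
    a,dd=ctrl.get_image(c);k=ctrl.get_calibration(c);k["d"]=dd;fitring(cloud(k),(476,-46))
C=np.array([580.4,-9.9]);X=P[...,:2]-C;r=np.hypot(X[...,0],X[...,1]);az=np.degrees(np.arctan2(X[...,1],X[...,0]))%360
for lo,hi in ((105,112),(113,124)):
    print([(a,round(float(np.nanmedian(P[...,2][(abs(az-a)<.7)&(r>lo)&(r<hi)])))) for a in range(144,244,2) if ((abs(az-a)<.7)&(r>lo)&(r<hi)).any()])
side=cv2.resize(a[150:246,200:328],(400,300),interpolation=cv2.INTER_CUBIC)
cv2.imwrite("pics/w8.png",np.hstack([cv2.resize(im[130:280,160:360],(400,300),interpolation=cv2.INTER_CUBIC),side]))
```

```text
9.5333 [479.1776367  -55.76352906 251.39643375] [ 0.61541274  0.24272344 -0.74258755] 85.24024707940659
ring n 280 rect (476.6786804199219, -47.58831024169922) (35.25318145751953, 7.906311511993408) mean [474.44534419 -48.56547655] dir 18.856012991893714 ztop 107.09717155391293h.py:14: RuntimeWarning: Mean of empty slice.
  (cx,cy),(a,b),_=cv2.minAreaRect(Q[:,:2].astype(np.float32));m=Q[:,:2].mean(0);U=np.linalg.svd(Q[:,:2]-m,full_matrices=False)[2][0]
  ret = um.true_divide(
Traceback (most recent call last):
  File "h.py", line 14, in fitring
    (cx,cy),(a,b),_=cv2.minAreaRect(Q[:,:2].astype(np.float32));m=Q[:,:2].mean(0);U=np.linalg.svd(Q[:,:2]-m,full_matrices=False)[2][0]
                                                                                    ~~~~~~~~~~~~~~~~~~~~~~~~~~~~~~~~~~~~~~~~~~~~~~~^^^
IndexError: index 0 is out of bounds for axis 0 with size 0
```

The ring top is at z=107.1 against 107.0 at the start, so the pin is at home height. The script failed on the top camera because the arm hides the ring there. I'll take one last look with the wrist and side cameras.

Run:
```python
from h import *
im,d=ctrl.get_image("wrist");a,dd=ctrl.get_image("side");k=ctrl.get_calibration("side");k["d"]=dd
try: fitring(cloud(k),(476,-46))
except Exception as e: print("side: ring hidden",e)
side=cv2.resize(a[150:246,200:328],(400,300),interpolation=cv2.INTER_CUBIC)
cv2.imwrite("pics/w8.png",np.hstack([cv2.resize(im[130:280,160:360],(400,300),interpolation=cv2.INTER_CUBIC),side]))
```

```text
ring n 77 rect (475.28314208984375, -49.37516784667969) (35.713165283203125, 8.281229019165039) mean [474.40466905 -50.55794178] dir 18.622741445322646 ztop 106.74322218816899
```

View pics/w8.png

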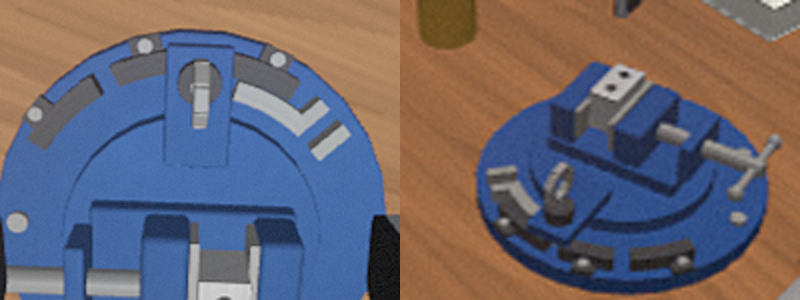

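The final view shows the ring over the first gap, between the pieces screwed at (278,60) and (146,46). The second notch is empty at (106,85), and the gripper is well clear.

```bash
python3 -c "
from h import *
print(ctrl.finish_job())"
```

```text
the job is handed in; nothing more can be done
None
```

The vice is on its next notch counter-clockwise, the first one in the dark segment. The pin is home, the ring is released, and I've handed the job in. I lifted the ring about 12 mm, against a pull of about 10 N, and turned the head 43°. Then I set the pin down just above the rail, loosened the jaws and pushed gently until it dropped by itself.

**Checks that agreed**
- **Pin height:** the ring top is at 107.1 mm in the wrist camera (107.0 at the start) and 106.7 mm in the side camera (107.5 at the start). Riding on the rail it would be about 115 mm.
- **Which notch:** the head turned about 46° (roughly 0.80 rad). The second notch is in view and empty.
- **Forces and time:** the measured forces stayed around 10 N, and the job took about 10 s.

**Checks that failed or disagreed**
- **Lock test:** the nudge to prove the pin was locked showed nothing. The loosened fingertips sat higher than I had worked out and passed over the dropped ring, so "home" rests on the heights and azimuths, not on a push.
- **Notch position:** the ring sits about 1° short of the notch centre I saw earlier. That is within the camera error plus the pin's play.
- **Top camera:** its last check failed because the arm hid the ring.
- **Other items:** the loose things on the bench were not re-measured. The arm worked only at the ring and met no unexpected force.

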